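Line up the goods by height on the display board

TASK

Dress the display board: stand the white carton, the black pocket stamp, the wooden stamp and the tape roll upright on the four grey pads in order of height, one centred on each pad, the tallest next to the red end block and the lowest at the other end. Leave the yellow carton where it lies.

Things in the scene. Friction and masses are not known exactly. Their poses are not given: they have to be found in the camera images.
- white_carton: plain slim white carton standing upright by itself on the open table top (not one of those in the wooden bin at the right), the tallest of the four: 20 mm thick (its x), 60 mm wide (its y), 105 mm high; origin at the centre of its underside, z up; 45 g or so
- pocket_stamp: black slim pocket stamp standing upright, the second tallest: 22 x 22 mm, 68 mm high; gripped anywhere on its body; cap fixed; origin at the centre of its underside, z up; about 30 g
- wooden_stamp: wooden hand stamp standing on its rubber sole, the third tallest, 42 mm high: a square block 34 x 34 mm up to 21 mm above its underside, on it a round dark knob 22 mm across; origin at the centre of its underside, z up, x and y square to the block; about 50 g
- tape_roll: round roll of paper tape lying flat, gold patterned side, white top, solid, the lowest: 51 mm across, 18 mm high; origin at the centre of its underside, z up; about 20 g
- pad_1: square dark grey felt pad, 56 x 56 x 2 mm, fixed on the wooden board, the one nearest the robot in the row of four, which runs away from the robot; its origin is the centre of its underside (6 mm above the table), its top is 8 mm above the table; its x runs along the row, away from the robot, its y across the row
- pad_2: square dark grey felt pad, 56 x 56 x 2 mm, fixed on the wooden board, second from the robot, 64 mm centre to centre from the first; its origin is the centre of its underside (6 mm above the table), its top is 8 mm above the table; its x runs along the row, away from the robot, its y across the row
- pad_3: square dark grey felt pad, 56 x 56 x 2 mm, fixed on the wooden board, third from the robot, 64 mm from the second; its origin is the centre of its underside (6 mm above the table), its top is 8 mm above the table; its x runs along the row, away from the robot, its y across the row
- pad_4: square dark grey felt pad, 56 x 56 x 2 mm, fixed on the wooden board, the farthest from the robot, 64 mm from the third; its origin is the centre of its underside (6 mm above the table), its top is 8 mm above the table; its x runs along the row, away from the robot, its y across the row
- red_end: red plastic block, 14 mm along the row, 60 mm across it, 22 mm high, fixed on the end of the wooden board (296 x 70 x 6 mm, left of the clear racks) beyond either pad_1 or pad_4, 40 mm from that pad's centre; a white block of the same size is at the other end. The tallest thing belongs at this end. Origin at the centre of its underside
- yellow_carton: yellow carton lying flat in the middle of the goods, right of the racks, 72 x 92 x 24 mm, loose; origin at the centre of its underside; not to be moved. Between the board and the goods stand three fixed clear racks with sticker packs, up to 140 mm high
Not all that is in view belongs to the job. What is shaped like the tape_roll but green is not meant. What is shaped like the pocket_stamp but turquoise is not meant.

How it is judged:
At the end, for the whole second after the job is handed in: From the red end: white carton, pocket stamp, wooden stamp, tape roll, each within 15 mm of its pad's centre, upright within 0.1 rad, resting on the pad, let go and still (((horizontal distance between red_end and pad_1 below 0.1 m and horizontal distance between white_carton and pad_1 below 0.015 m and horizontal distance between pocket_stamp and pad_2 below 0.015 m and horizontal distance between wooden_stamp and pad_3 below 0.015 m and horizontal distance between tape_roll and pad_4 below 0.015 m) or (horizontal distance between red_end and pad_4 below 0.1 m and horizontal distance between white_carton and pad_4 below 0.015 m and horizontal distance between pocket_stamp and pad_3 below 0.015 m and horizontal distance between wooden_stamp and pad_2 below 0.015 m and horizontal distance between tape_roll and pad_1 below 0.015 m)) and height (world z) of white_carton between 0.004 and 0.014 m and angle between each of white_carton, pocket_stamp, wooden_stamp, tape_roll's own z axis and vertical below 0.1 rad and linear speed of each of white_carton, pocket_stamp, wooden_stamp, tape_roll below 0.02 m/s and angular speed of each of white_carton, pocket_stamp, wooden_stamp, tape_roll below 0.2 rad/s and height (world z) of pocket_stamp between 0.004 and 0.014 m and height (world z) of wooden_stamp between 0.004 and 0.014 m and height (world z) of tape_roll between 0.004 and 0.014 m); the robot touches nothing.
It fails at once if the yellow carton is shifted by more than 20 mm (distance of yellow_carton from where it was at the start of the episode above 0.02 m).
It also fails if it takes over 104 s, if anything falls off the work surface, if the arm or the gripper's body presses on something with over 40 N, if the wrist force passes 120 N, or if a joint passes its speed limit or range.

ROBOT

A 6-joint arm with a two-finger parallel gripper is mounted at the origin on a cart in front of the work surface, level with it; the furniture and walls round the work are solid. World frame = base frame: x ahead of the robot, y to its left, z up, the work surface at z = 0. Lengths are in m, angles in rad, forces in N, time in s.
With the tool pointing down it reaches from about 0.425 to 0.95 m from the base axis. Payload 3.5 kg.
Tool frame: the origin (TCP) lies between the finger pads; the fingertips stand 22 mm ahead of it and the grasp point (between the pads) lies 3 mm ahead of it (ctrl.nose_length is the z of the fingertips in the tool frame, in m); z points along the fingers, y is the line along which they close (so a half turn about z gives the same grasp; the last joint's range is limited). The gripper opens to 85 mm and grips with 20 to 120 N. Pads are 22 mm wide; open, the fingers measure 114 mm over their backs; the gripper's body (76 mm by 85 mm) begins 54 mm behind the grasp point. The pads swing forward as they close: fully open they stand 13 mm farther back than shut.
Start: joints at [-1.318, 0.286, 1.577, -0, 1.279, -0.15], TCP at [0.265, -0.621, 0.253] pointing down, gripper open.
Joint ranges: [-2.77, 2.77], [-0.9, 2.22], [0.21, 2.48], [-1.53, 4.67], [0.24, 2.81], [-2.84, 2.84]. Speed limits (rad/s): [2.79, 2.79, 3.14, 3.14, 3.14, 3.14].

INTERFACE

Orientations are given as a unit quaternion [x, y, z, w].
In Python, from plant import ctrl gives the robot as it stands. The module is installed in compiled form; this text tells all that it offers.
- The arm moves only by the tool send_rows, never from a script. Its argument "rows" is text: rows parted by semicolons, each of 7 numbers parted by spaces: the turn, a rotation vector about the tool's x, y, z in normalised numbers (1 is 360 degrees), then the shift along the tool's x, y, z in fractions of the full range, 1 being 500 mm, then the opening, from -1 (shut) to 1 (fully open). A call has 1 to 8 rows; each row is the pose to reach, as a shift and turn from the pose commanded when the call began, along the tool's axes at that moment; what a row does not reach only later rows make up. A row lasts 1/8 s, in which the tool goes at most 62.5 mm and 10.7 degrees, less where a joint would pass 70% of its speed; a pose out of reach is approached as far as the arm can. Shift and turn numbers lie between -1 and 1, and a call with a number outside is refused. A call with a gripper value outside its range is refused whole. The fingers move at their own pace and stop on an object; "grip_force" is the grip in N (left out, the last holds). Time passes only in rows, so rows that repeat a pose let the fingers close. It gives the time, the measured TCP pose, the force, the opening and the grip force at its end, in the units of the state.
- ctrl.get_state(): the state, without advancing time (a new reading comes with each control period).
- ctrl.read_camera(name): name is "side" or "top"; returns a dict with "color" (384x512x3 uint8, red, green, blue), "fx", "fy", "cx", "cy" (pixels), "D" ([k1, k2, p1, p2, k3] as OpenCV has them; the pictures are not rectified), "extrinsics" (4x4, takes a point from world to camera coordinates). Camera axes: x right, y down, z forward; pixel columns grow to the right and rows downward; lengths in m; the calibration is good to about 2 mm. A picture is of the moment at which its call begins. There is no depth.
- ctrl.sign_off(): hands the job in; it is judged then, once.
Trained networks look in a picture, given as the dict that the camera call returned (one of the last four; its "shot" number tells which), for a name from the list of things; names that differ only in an ending like _2 or _b are one class to them, and where a whole thing is asked for, a point or a joint stands for the part that bears it (a point fixed in the world has none). Each returns a list of dicts, best first, with "p" (0 to 1); they miss things now and then, are a little off and sometimes report something else, mostly with a low value. They report only what shows in the picture. A call takes as long as a camera call. They do not tell look-alikes from the thing itself.
- ctrl.look_for(picture, target): "position" ([x, y, z] in m, in the coordinates of the camera as it stood for that picture, good to about 4 mm: the middle of the surface that is visible of it).
The state is a dict: "time": time; "qpos": joint angles; "dq": joint speeds; "joint_efforts": joint torques, N m; "eef_pos": TCP position; "tcp_rot": TCP orientation; "contact_force": force on the tool from outside, world axes, zero at the start; "wrist_torque": the same for the moment, N m; "opening": opening from 0.0 (shut) to 1.0 (fully open); "finger_force": force on a finger pad.
Only numpy, scipy, OpenCV 4.12 (cv2) and the standard library are available. Lean on these libraries where they do the work, as an engineer would, in place of code of your own. Each camera call takes 0.05 s, during which the arm holds its last target. There are 200 camera calls.

## Working session

There is one attempt and no reset: what is moved stays moved. The work goes in short steps, Python scripts to look and compute and a tool call to move; the robot and the scene stay as the last step left them, time stands still between calls to the robot, and variables do not carry over. Pictures are saved under pics/ and viewed, at most 14 in all, crops included, and the job is handed in when it is done.

Besides the shell and the picture viewer there is one more tool, called after ">>>" as a command line: name --argument value ..., lists and objects as JSON in quotes. send_rows: Moves the arm, as the interface text tells. Its arguments: {"type":"object","properties":{"rows":{"type":"string"},"grip_force":{"type":"number"}},"required":["rows"]}

```bash
mkdir -p pics; cat > h.py <<'E'
import numpy as np, cv2
from plant import ctrl
from scipy.spatial.transform import Rotation as R
def shot(n,save=None):
    p=ctrl.read_camera(n)
    if save: cv2.imwrite('pics/'+save,cv2.cvtColor(p['color'],cv2.COLOR_RGB2BGR))
    return p
def K(p): return np.array([[p['fx'],0,p['cx']],[0,p['fy'],p['cy']],[0,0,1.]])
def w(p,c):
    E=np.array(p['extrinsics']); return E[:3,:3].T@(np.array(c)-E[:3,3])
def px(p,X):
    E=np.array(p['extrinsics']); return cv2.projectPoints(np.atleast_2d(np.float64(X)),cv2.Rodrigues(E[:3,:3])[0],E[:3,3],K(p),np.array(p['D'],float))[0][:,0]
def ray(p,uv):
    E=np.array(p['extrinsics']); u=cv2.undistortPoints(np.float64([[uv]]),K(p),np.array(p['D'],float))[0,0]
    return -E[:3,:3].T@E[:3,3], E[:3,:3].T@np.array([u[0],u[1],1])
def atz(p,uv,z):
    o,d=ray(p,uv); return o+d*(z-o[2])/d[2]
def tri(p,a,q,b):
    o1,d1=ray(p,a);o2,d2=ray(q,b);d1/=np.linalg.norm(d1);d2/=np.linalg.norm(d2)
    s=np.linalg.lstsq(np.c_[d1,-d2],o2-o1,rcond=None)[0]
    A,B=o1+d1*s[0],o2+d2*s[1]; return (A+B)/2,np.linalg.norm(A-B)
E
python3 - <<'E'
from h import *
np.set_printoptions(precision=4,suppress=True)
s=ctrl.get_state();print(s['time'],s['eef_pos'],s['tcp_rot'],ctrl.nose_length)
for n in('top','side'):
    p=shot(n,n+'0.png');print(n,np.array(p['extrinsics']),p['fx'],p['D'])
    for t in 'white_carton pocket_stamp wooden_stamp tape_roll pad_1 red_end yellow_carton'.split():
        for r in ctrl.look_for(p,t)[:5]:
            W=w(p,r['position']);print(t,round(r['p'],2),W,px(p,W)[0].round())
E
```

```text
0.0 [ 0.2645 -0.6204  0.2519] [ 0.9798  0.2    -0.0001 -0.0012] 0.022
top [[-0.013  -0.9994  0.0325  0.0957]
 [-0.9988  0.0114 -0.0483  0.4795]
 [ 0.0479 -0.033  -0.9983  0.8892]
 [ 0.      0.      0.      1.    ]] 346.42042988049195 [0.0074 0.     0.     0.     0.    ]
white_carton 0.61 [ 0.5799 -0.0075  0.1088] [292. 150.]
pocket_stamp 0.72 [ 0.5947 -0.1002  0.0667] [327. 147.]
pocket_stamp 0.62 [ 0.4299 -0.1791  0.0657] [360. 213.]
wooden_stamp 0.7 [ 0.5647 -0.1732  0.0183] [350. 162.]
tape_roll 0.87 [0.5047 0.398  0.0205] [128. 187.]
tape_roll 0.53 [ 0.3823 -0.1119  0.0206] [329. 232.]
tape_roll 0.46 [0.5152 0.2825 0.0074] [175. 183.]
pad_1 0.95 [0.3844 0.2818 0.0023] [176. 233.]
pad_1 0.86 [0.4515 0.2904 0.0072] [172. 207.]
pad_1 0.77 [0.5811 0.288  0.0048] [173. 158.]
pad_1 0.7 [ 0.5051 -0.099   0.0246] [323. 185.]
pad_1 0.56 [0.5161 0.285  0.0068] [174. 182.]
red_end 0.68 [0.618  0.2901 0.0262] [171. 142.]
yellow_carton 0.89 [ 0.4986 -0.0963  0.0221] [322. 187.]
side [[-0.8815 -0.4719 -0.0167  0.4573]
 [-0.2249  0.4508 -0.8638  0.0967]
 [ 0.4151 -0.7577 -0.5035  0.9123]
 [ 0.      0.      0.      1.    ]] 457.97155411487927 [-0.0754  0.      0.      0.      0.    ]
white_carton 0.79 [0.5718 0.002  0.085 ] [232. 152.]
white_carton 0.29 [0.5166 0.2878 0.0012] [185. 250.]
pocket_stamp 0.64 [ 0.5864 -0.1007  0.0508] [248. 148.]
pocket_stamp 0.56 [ 0.4266 -0.1796  0.0399] [315. 152.]
wooden_stamp 0.54 [ 0.5669 -0.1661  0.0232] [265. 150.]
tape_roll 0.86 [0.4986 0.3981 0.0172] [157. 279.]
pad_1 0.94 [0.4542 0.2813 0.0089] [213. 254.]
pad_1 0.86 [0.3884 0.2805 0.0062] [243. 265.]
pad_1 0.71 [0.5794 0.2875 0.0067] [160. 239.]
pad_1 0.67 [0.5167 0.2885 0.0017] [185. 250.]
red_end 0.83 [0.6146 0.3053 0.0252] [140. 232.]
yellow_carton 0.72 [0.455  0.2848 0.0073] [212. 256.]
yellow_carton 0.59 [ 0.5645 -0.164   0.0204] [266. 151.]
yellow_carton 0.44 [ 0.5008 -0.1249  0.0234] [281. 160.]
```

```bash
python3 - <<'E'
import cv2
a=cv2.imread('pics/top0.png')
c=cv2.resize(a[100:300,90:400],(800,516),interpolation=cv2.INTER_CUBIC);cv2.imwrite('pics/top0c.png',c)
a=cv2.imread('pics/side0.png')
c=cv2.resize(a[80:310,90:390],(783,600),interpolation=cv2.INTER_CUBIC);cv2.imwrite('pics/side0c.png',c)
E
```

```text
(no output)
```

View pics/top0.png

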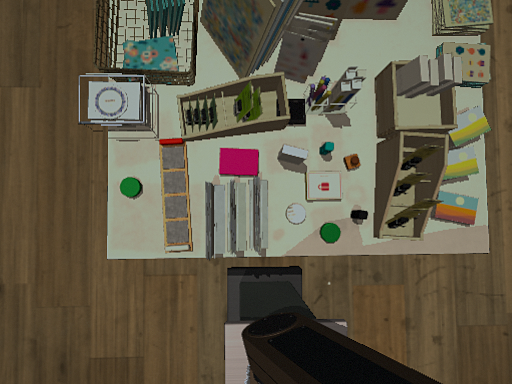

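View pics/top0c.png

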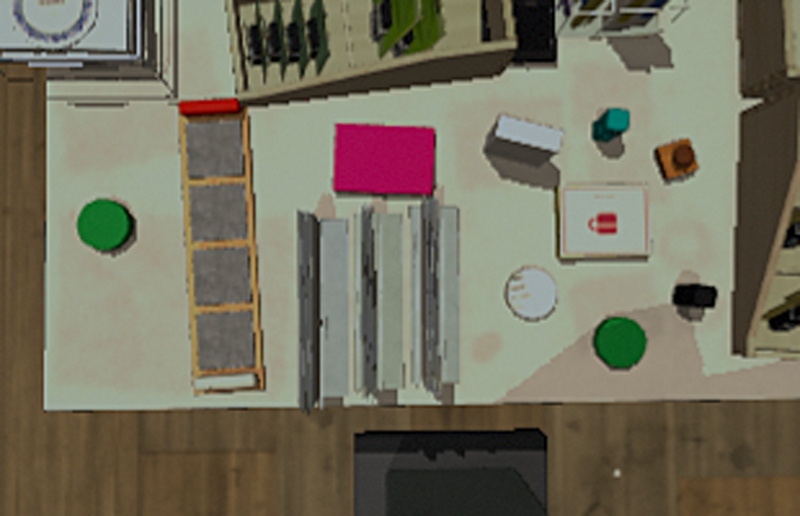

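View pics/side0c.png

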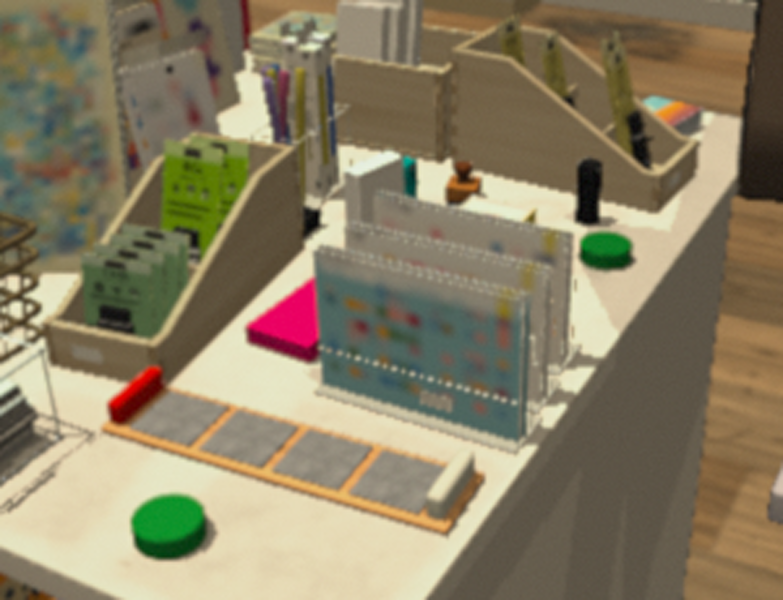

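The candidates, in top-picture pixels:
- **Tape roll:** the white disc at (296,213). The two green discs at (128,187) and (329,232) are decoys.
- **Pocket stamp:** the black one at (360,214). The turquoise one at (327,148) is a decoy.
- **White carton:** at (293,152), standing alone on the table.
- **Wooden stamp:** at (352,161).
- **Yellow carton:** at (323,186), with a white and red top.
- **Red end block:** at (171,142), beyond pad_4, so the carton goes on pad_4, the pocket stamp on pad_3, the wooden stamp on pad_2 and the tape on pad_1.

Next I measure these more finely and check one enlarged crop.

```bash
python3 - <<'E'
from h import *
np.set_printoptions(precision=4,suppress=True)
T=shot('top');S=shot('side')
a=cv2.cvtColor(T['color'],cv2.COLOR_RGB2BGR)
hs=cv2.cvtColor(a,cv2.COLOR_BGR2HSV)
cv2.imwrite('pics/goods.png',cv2.resize(a[135:245,270:385],(627,600),interpolation=cv2.INTER_CUBIC))
def comps(p,roi,f,lo,tag,z):
    im=cv2.cvtColor(p['color'],cv2.COLOR_RGB2HSV).astype(int);m=np.zeros(im.shape[:2],np.uint8)
    x0,y0,x1,y1=roi;m[y0:y1,x0:x1]=f(im[y0:y1,x0:x1])
    m=cv2.morphologyEx(m,cv2.MORPH_OPEN,np.ones((2,2),np.uint8))
    n,l,st,c=cv2.connectedComponentsWithStats(m)
    o=[]
    for i in range(1,n):
        if st[i,4]>=lo: print(tag,c[i],st[i],atz(p,c[i],z)); o.append(c[i])
    return o
g=lambda h:((h[...,1]<60)&(h[...,2]<165)&(h[...,2]>60)).astype(np.uint8)
A=comps(T,(155,143,195,252),g,200,'padT',.008)
B=comps(S,(125,225,270,285),g,200,'padS',.008)
for x in A:
    for y in B:
        P,e=tri(T,x,S,y)
        if e<.015 : print('tri',P,e)
blk=lambda h:(h[...,2]<45).astype(np.uint8)
comps(T,(345,203,375,225),blk,15,'blkT',.068)
comps(S,(300,130,335,170),blk,15,'blkS',.035)
# projected checks
for nm,X in dict(carton=[.58,-.0075,.105],pocket=[.43,-.179,.068],wood=[.565,-.17,.042],rack=[.45,.2,.14]).items(): print(nm,px(T,X)[0],px(S,X)[0])
print(px(S,[.43,-.005,.018]))
E
```

```text
padT [173.6867 158.28  ] [163 148  22  22 450] [0.5787 0.286  0.008 ]
padT [174.9614 182.9341] [164 173  23  22 440] [0.5145 0.2829 0.008 ]
padT [159.405  221.2791] [156 184  11  69 516] [0.4161 0.3228 0.008 ]
padT [176.5471 207.4821] [166 197  22  22 446] [0.451 0.279 0.008]
padT [177.9978 232.4537] [167 222  23  22 454] [0.3868 0.2755 0.008 ]
padS [252.5299 232.8723] [214 226  57  19 368] [0.4209 0.1828 0.008 ]
padS [159.138  240.7734] [143 232  34  19 384] [0.5767 0.2933 0.008 ]
padS [186.2605 248.6402] [170 239  33  20 403] [0.5119 0.2898 0.008 ]
padS [214.3034 256.6854] [197 247  35  21 445] [0.4488 0.2863 0.008 ]
padS [243.3948 265.2146] [227 255  33  22 466] [0.3864 0.2834 0.008 ]
tri [0.5805 0.2876 0.0029] 0.002287567308909416
tri [0.5155 0.2842 0.003 ] 0.0014613052874736445
tri [0.4209 0.3181 0.0398] 0.009377709779023958
tri [0.4518 0.2804 0.0028] 0.0017566579722382556
tri [0.3846 0.2619 0.0689] 0.012734725264663708
tri [0.388  0.2772 0.0029] 0.0034759804549655926
blkT [359.9147 215.3488] [352 211  17   9 129] [ 0.4253 -0.1771  0.068 ]
blkS [316.1387 154.1503] [312 143   9  24 173] [ 0.4228 -0.177   0.035 ]
carton [291.9988 150.3598] [230.9934 142.4125]
pocket [360.6464 213.4033] [314.4993 141.8564]
wood [352.0256 160.1489] [266.7149 143.0381]
rack [201.9303 206.7092] [233.7448 176.8602]
[[286.4482 187.7772]]
```

View pics/goods.png

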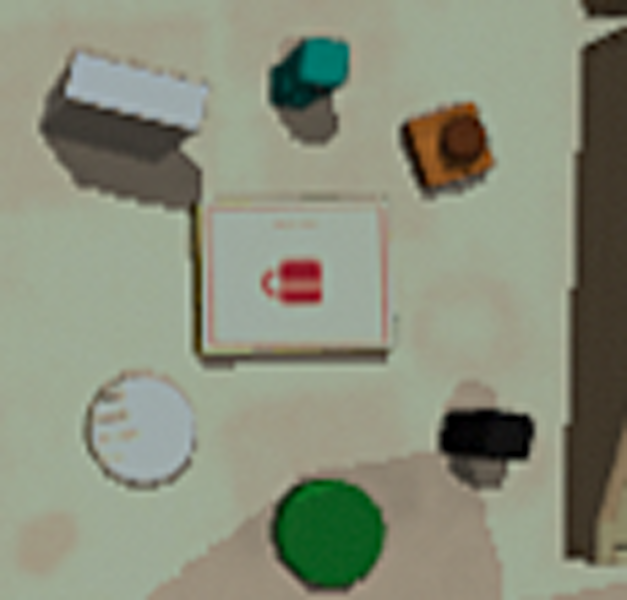

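The enlarged crop confirms them: white carton top centred at (295,152), brown wooden stamp knob at (355,161), black stamp at (360,215), white-topped roll at (296,214). I'll triangulate and overlay models on both views.

```bash
cat > ov.py <<'E'
from h import *
def box(x,y,z0,L,W,H,yaw):
    c=np.array([[i*L/2,j*W/2,k] for k in(z0,z0+H) for i,j in((1,1),(1,-1),(-1,-1),(-1,1))]);r=np.deg2rad(yaw)
    return c@np.array([[np.cos(r),np.sin(r),0],[-np.sin(r),np.cos(r),0],[0,0,1]])+[x,y,0]
def circ(x,y,z,r): t=np.linspace(0,2*np.pi,30); return np.c_[x+r*np.cos(t),y+r*np.sin(t),0*t+z]
def draw(im,p,roi,s,boxes,circs):
    x0,y0=roi[:2]
    f=lambda X:((px(p,X)-[x0,y0]+.5)*s*8).astype(np.int32)
    for b in boxes:
        q=f(b)
        for i in range(4):
            for u,v in((i,(i+1)%4),(4+i,4+(i+1)%4),(i,4+i)): cv2.line(im,tuple(map(int,q[u])),tuple(map(int,q[v])),(0,0,255),1,cv2.LINE_AA,3)
    for c in circs: cv2.polylines(im,[f(c)],True,(255,0,0),1,cv2.LINE_AA,3)
def overlay(name,T,S,rt,rs,st,ss,boxes,circs):
    o=[]
    for p,r,s in((T,rt,st),(S,rs,ss)):
        im=cv2.cvtColor(p['color'],cv2.COLOR_RGB2BGR)[r[1]:r[3],r[0]:r[2]]
        im=cv2.resize(im,None,fx=s,fy=s,interpolation=cv2.INTER_CUBIC);draw(im,p,r,s,boxes,circs);o.append(im)
    h=max(i.shape[0] for i in o);o=[cv2.copyMakeBorder(i,0,h-i.shape[0],0,0,cv2.BORDER_CONSTANT) for i in o]
    cv2.imwrite('pics/'+name,np.hstack(o))
E
python3 - <<'E'
from ov import *
np.set_printoptions(precision=4,suppress=True)
T=shot('top');S=shot('side')
print('knob',tri(T,(354.9,160.7),S,(267.4,144.4)),atz(T,(354.9,160.7),.042))
print('pocket',tri(T,(359.9,215.3),S,(316.1,154.2)))
print('tape',atz(T,(296,213.7),.018),'carton',atz(T,(295.1,151.7),.105))
print('bin y',atz(T,(375,215),.06),atz(T,(377,161),.06),'rack left',atz(T,(205.5,190),.14),'rack right/far',atz(T,(267,178),.14))
b=[box(.577,-.0165,0,.02,.06,.105,-15),box(.426,-.177,0,.022,.022,.068,0),box(.563,-.168,0,.034,.034,.021,-13)]
b+=[box(x,y,.006,.056,.056,.002,-3) for x,y in((.388,.278),(.4515,.281),(.515,.2845),(.5795,.288))]
overlay('ov1.png',T,S,(155,135,385,255),(125,125,350,285),1.7,1.7,b,[circ(.563,-.168,.042,.011),circ(.427,-.011,.018,.0255)])
overlay('ov2.png',T,S,(270,135,385,245),(210,125,335,185),3.4,3.2,b,[circ(.563,-.168,.042,.011),circ(.427,-.011,.018,.0255)])
E
```

```text
knob (array([ 0.566 , -0.1794,  0.0341]), np.float64(0.002900252713217542)) [ 0.5635 -0.1773  0.042 ]
pocket (array([ 0.4262, -0.1902,  0.0288]), np.float64(0.0029691076726746))
tape [ 0.431  -0.0285  0.018 ] carton [ 0.5768 -0.0147  0.105 ]
bin y [ 0.4255 -0.2175  0.06  ] [ 0.5597 -0.2267  0.06  ] rack left [0.4868 0.1919 0.14  ] rack right/far [0.5122 0.0552 0.14  ]
```

View pics/ov2.png

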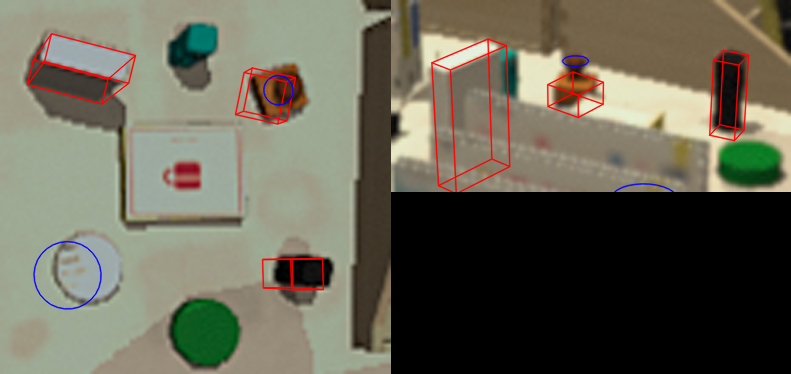

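The black stamp, carton and wooden stamp overlays agree with the pictures to within about 6 mm in both views, once the pocket stamp is moved to y about -0.184 and the wooden stamp's yaw is corrected to +16°. The roll's place in the top view gives (0.431,-0.028). I'll plan the moves now.

```bash
cat > plan.py <<'E'
import sys; from h import *
# usage: plan.py x,y,z,a ... : each relative to call-start pose; '/' starts a new call
def rot(a): a=np.deg2rad(a); return R.from_quat([np.cos(a/2),np.sin(a/2),0,0])
s=ctrl.get_state();P=np.array(s['eef_pos']);Q=R.from_quat(s['tcp_rot'])
print('t',s['time'],P.round(4),'open',s['opening'])
last=(P,Q)
for w_ in sys.argv[1:]:
    if w_=='/': P,Q=last; print('/'); continue
    v=[float(i) for i in w_.split(',')];p=np.array(v[:3]);q=rot(v[3])
    rv=np.rad2deg((Q.inv()*q).as_rotvec());d=Q.inv().apply(p-P)*1000
    n=max(np.linalg.norm(p-last[0])/.0625,np.rad2deg((last[1].inv()*q).magnitude())/10.7)
    print(rv.round(1),d.round(0),'rows %.1f'%n); last=(p,q)
E
python3 plan.py .426,-.184,.24,90 / .426,-.184,.05,90 .426,-.184,.225,90 / .515,.2845,.225,90
```

```text
t 1.0 [ 0.2646 -0.621   0.2533] open 0.9980582775340334
[  0.   -0.  -66.9] [ 320. -339.   13.] rows 7.5
/
[0. 0. 0.] [  0.   0. 190.] rows 3.0
[0. 0. 0.] [ 0.  0. 15.] rows 2.8
/
[0. 0. 0.] [468.  89.   0.] rows 7.6
```

The rows are not in the units I measure in: shifts go in shares of 500 mm and turns go in shares of 360 degrees. I convert before sending: -339 mm / 500 = -0.678, 320 mm / 500 = 0.64, -67 degrees / 360 = -0.1861.

>>> send_rows --rows "0 0 -0.1861 0.64 -0.678 0.026 0.3;0 0 -0.1861 0.64 -0.678 0.026 0.3;0 0 -0.1861 0.64 -0.678 0.026 0.3;0 0 -0.1861 0.64 -0.678 0.026 0.3;0 0 -0.1861 0.64 -0.678 0.026 0.3;0 0 -0.1861 0.64 -0.678 0.026 0.3;0 0 -0.1861 0.64 -0.678 0.026 0.3;0 0 -0.1861 0.64 -0.678 0.026 0.3" --grip_force 30

```text
time: 2.0
eef_pos: [0.4266, -0.1809, 0.2405]
tcp_rot: [0.706, 0.709, 0.0, 0.0]
contact_force: [0.4, 0.2, 0.9]
opening: 0.649
finger_force: 0.0
```

```bash
python3 plan.py .426,-.184,.13,90 .426,-.184,.05,90 .426,-.184,.225,90; python3 -c "
from h import *
p=shot('top');S=shot('side')
X=[[.426,-.184,.22]];print(px(p,X),px(S,X))
o=[cv2.cvtColor(i['color'],cv2.COLOR_RGB2BGR)[r[1]:r[3],r[0]:r[2]] for i,r in((p,(270,130,420,280)),(S,(230,20,380,170)))]
cv2.imwrite('pics/chk1.png',cv2.resize(np.hstack(o),(800,400),interpolation=cv2.INTER_CUBIC))"
```

```text
t 2.0 [ 0.4266 -0.1809  0.2405] open 0.6493131278577696
[ 0.  -0.   0.3] [ -3.  -1. 110.] rows 1.8
[ 0.  -0.   0.3] [ -3.  -1. 190.] rows 1.3
[ 0.  -0.   0.3] [-3. -1. 15.] rows 2.8
[[389.86910994 215.7024448 ]] [[319.7407481   84.49062551]]
```

Converted, 190 mm / 500 = 0.38, 160 mm / 500 = 0.32.

>>> send_rows --rows "0 0 0 -0.006 -0.002 0.12 0.3;0 0 0 -0.006 -0.002 0.24 0.3;0 0 0 -0.006 -0.002 0.32 0.3;0 0 0 -0.006 -0.002 0.38 0.3;0 0 0 -0.006 -0.002 0.38 0.3;0 0 0 -0.006 -0.002 0.38 -1;0 0 0 -0.006 -0.002 0.38 -1;0 0 0 -0.006 -0.002 0.38 -1" --grip_force 30

```text
time: 3.1
eef_pos: [0.4264, -0.1878, 0.0523]
tcp_rot: [0.706, 0.708, 0.0, 0.002]
contact_force: [-0.7, -0.4, 4.2]
opening: 0.265
finger_force: 30.3
```

```bash
python3 plan.py .426,-.184,.225,90 .515,.2845,.225,90;  python3 -c "
from h import *
p=shot('top');S=shot('side')
o=[cv2.cvtColor(i['color'],cv2.COLOR_RGB2BGR)[r[1]:r[3],r[0]:r[2]] for i,r in((p,(270,130,420,280)),(S,(230,50,380,200)))]
cv2.imwrite('pics/chk1.png',cv2.resize(np.hstack(o),(800,400),interpolation=cv2.INTER_CUBIC))"
```

```text
t 3.1 [ 0.4264 -0.1878  0.0523] open 0.2647393358330012
[0.2 0.2 0.1] [   3.    0. -173.] rows 2.8
[0.2 0.2 0.1] [ 472.   90. -174.] rows 7.6
```

View pics/chk1.png

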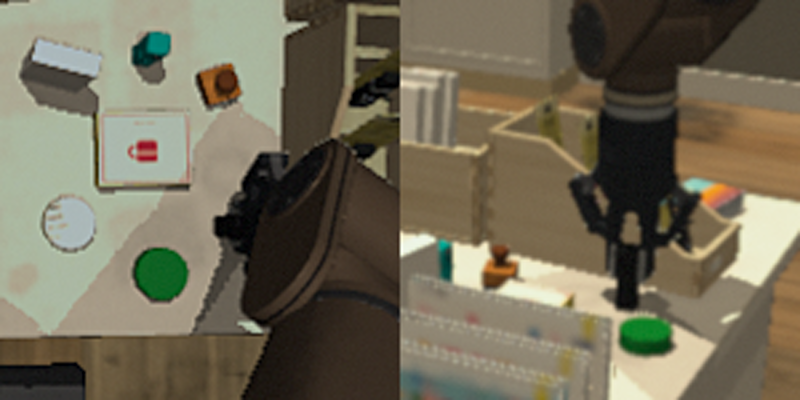

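The black stamp is between the fingers: the side view shows it held, and the opening of 22.5 mm matches its 22 mm width.

Converted, 340 mm / 500 = 0.68, 280 mm / 500 = 0.56.

>>> send_rows --rows "0 0 0 0 0 -0.12 -1;0 0 0 0 0 -0.24 -1;0 0 0 0.08 0.016 -0.346 -1;0 0 0 0.2 0.038 -0.346 -1;0 0 0 0.32 0.06 -0.346 -1;0 0 0 0.44 0.084 -0.346 -1;0 0 0 0.56 0.106 -0.346 -1;0 0 0 0.68 0.13 -0.346 -1"

```text
time: 4.2
eef_pos: [0.4894, 0.1556, 0.2237]
tcp_rot: [0.706, 0.708, 0.0, 0.0]
contact_force: [-0.2, -0.6, 0.4]
opening: 0.262
finger_force: 29.8
```

Converted, 132 mm / 500 = 0.264, 120 mm / 500 = 0.24.

>>> send_rows --rows "0 0 0 0.12 0.024 0 -1;0 0 0 0.24 0.046 0 -1;0 0 0 0.264 0.05 0 -1;0 0 0 0.264 0.05 0 -1"

```text
time: 4.7
eef_pos: [0.514, 0.2859, 0.223]
tcp_rot: [0.706, 0.708, -0.001, -0.0]
contact_force: [-0.2, -0.5, -1.2]
opening: 0.261
finger_force: 29.8
```

```bash
python3 plan.py .515,.2845,.062,90
```

```text
t 4.7 [0.514  0.2859 0.223 ] open 0.26102618385024695
[-0.1  0.   0.2] [ -1.   1. 161.] rows 2.6
```

Converted, 162 mm / 500 = 0.324, 158 mm / 500 = 0.316.

>>> send_rows --rows "0 0 0 -0.002 0.002 0.12 -1;0 0 0 -0.002 0.002 0.22 -1;0 0 0 -0.002 0.002 0.29 -1;0 0 0 -0.002 0.002 0.316 -1;0 0 0 -0.002 0.002 0.324 -1;0 0 0 -0.002 0.002 0.324 -1"

```text
time: 5.45
eef_pos: [0.5167, 0.2844, 0.063]
tcp_rot: [0.707, 0.707, 0.001, 0.001]
contact_force: [0.3, -0.2, 0.2]
opening: 0.264
finger_force: 29.8
```

```bash
cat > ck.py <<'E'
import sys; from ov import *
T=shot('top');S=shot('side')
b=[box(x,y,.006,.056,.056,.002,-3) for x,y in((.388,.278),(.4515,.281),(.515,.2845),(.5795,.288))]
overlay(sys.argv[1],T,S,(150,130,220,260),(120,160,260,290),3.8,3.7,b,[])
E
python3 ck.py chk2.png
```

```text
(no output)
```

View pics/chk2.png

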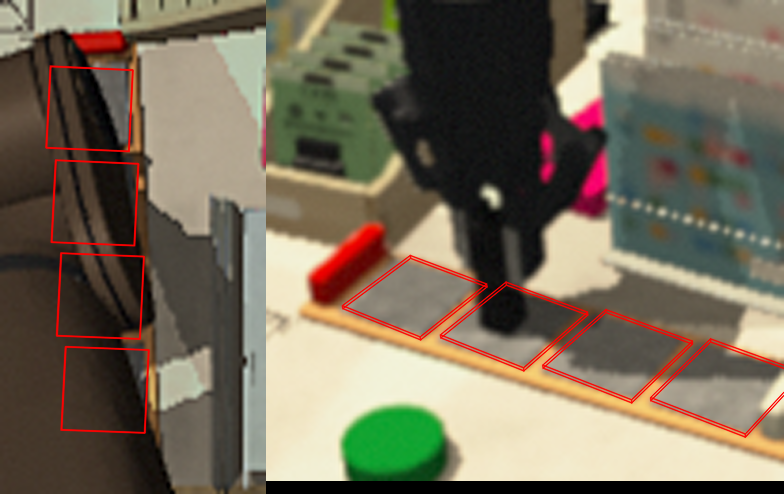

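The side view shows the stamp over pad_3 with its base at about (184,247), against the pad centre at (186,249). It is about 3–5 mm too far in x, so I'll correct that, lower it and release.

>>> send_rows --rows "0 0 0 0 -0.008 0 -1;0 0 0 0 -0.008 0.002 -1;0 0 0 0 -0.008 0.004 -1;0 0 0 0 -0.008 0.004 -1;0 0 0 0 -0.008 0.004 -0.1;0 0 0 0 -0.008 0.004 -0.1"

```text
time: 6.3
eef_pos: [0.5114, 0.2844, 0.0591]
tcp_rot: [0.707, 0.708, -0.0, 0.0]
contact_force: [0.6, 0.1, -0.0]
opening: 0.451
finger_force: 0.0
```

```bash
python3 plan.py .515,.2845,.25,90 .55,.15,.25,85 / .578,-.015,.26,75 / .578,-.015,.085,75 .578,-.015,.26,75 / .579,.2875,.26,86
```

```text
t 6.3 [0.5114 0.2844 0.0591] open 0.4509704286949818
[-0.   0.   0.1] [   0.    4. -191.] rows 3.1
[-0.   0.   5.1] [-135.   38. -191.] rows 2.2
/
[ 0.  0. 10.] [-162.   42.  -10.] rows 2.7
/
[0. 0. 0.] [  0.   0. 175.] rows 2.8
[0. 0. 0.] [0. 0. 0.] rows 2.8
/
[  0.   0. -11.] [292. -77.   0.] rows 4.8
```

Lift, then across to the carton. From that call's start pose, the target is turn z +15, shift (-300, +66, -200).

Converted, -300 mm / 500 = -0.6, -200 mm / 500 = -0.4, 15 degrees / 360 = 0.0417.

>>> send_rows --rows "0 0 0 0 0 -0.1 -0.1;0 0 0 0 0 -0.22 -0.1;0 0 0 0 0 -0.34 -0.1;0 0 0.0139 -0.12 0.04 -0.4 0.2;0 0 0.0278 -0.24 0.06 -0.4 0.2;0 0 0.0417 -0.36 0.09 -0.4 0.2;0 0 0.0417 -0.48 0.11 -0.4 0.2;0 0 0.0417 -0.6 0.132 -0.4 0.2"

```text
time: 7.3
eef_pos: [0.5777, -0.0162, 0.2592]
tcp_rot: [0.793, 0.609, 0.0, 0.0]
contact_force: [1.0, 0.9, -0.5]
opening: 0.601
finger_force: 0.0
```

```bash
python3 plan.py .578,-.015,.26,75  .578,-.015,.085,75; python3 ck.py chk3.png
```

```text
t 7.3 [ 0.5777 -0.0162  0.2592] open 0.6014504702012041
[ 0.  -0.   0.1] [ 1.  0. -1.] rows 0.0
[ 0.  -0.   0.1] [  1.  -0. 174.] rows 2.8
```

View pics/chk3.png

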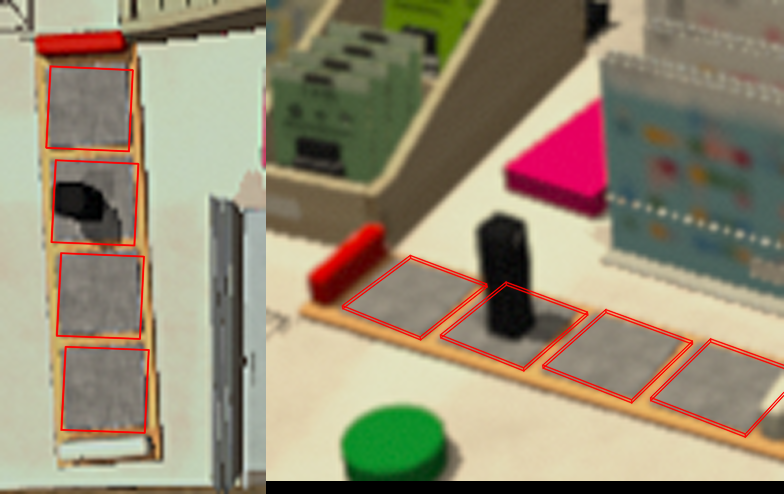

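The pocket stamp stands on pad_3. Its base is at about (175,184) in the top view, within a pixel or so of the pad centre. Next is the carton grasp.

Converted, 174 mm / 500 = 0.348, 150 mm / 500 = 0.3.

>>> send_rows --rows "0 0 0 0 0 0.12 0.2;0 0 0 0 0 0.22 0.2;0 0 0 0 0 0.3 0.2;0 0 0 0 0 0.348 0.2;0 0 0 0 0 0.348 -1;0 0 0 0 0 0.348 -1;0 0 0 0 0 0.348 -1" --grip_force 30

```text
time: 8.28
eef_pos: [0.5788, -0.0142, 0.0871]
tcp_rot: [0.793, 0.609, 0.001, 0.001]
contact_force: [-0.0, -0.2, -0.2]
opening: 0.236
finger_force: 36.4
```

```bash
python3 plan.py .578,-.016,.26,75 .577,.287,.26,87; python3 -c "
from h import *
p=shot('top');S=shot('side')
o=[cv2.cvtColor(i['color'],cv2.COLOR_RGB2BGR)[r[1]:r[3],r[0]:r[2]] for i,r in((p,(250,100,350,200)),(S,(170,90,270,190)))]
cv2.imwrite('pics/chk4.png',cv2.resize(np.hstack(o),(800,400),interpolation=cv2.INTER_CUBIC))"
```

```text
t 8.275 [ 0.5788 -0.0142  0.0871] open 0.23586990776224914
[ 0.2 -0.   0.1] [  -2.    0. -173.] rows 2.8
[  0.2   0.  -11.9] [ 291.  -79. -173.] rows 4.8
```

View pics/chk4.png

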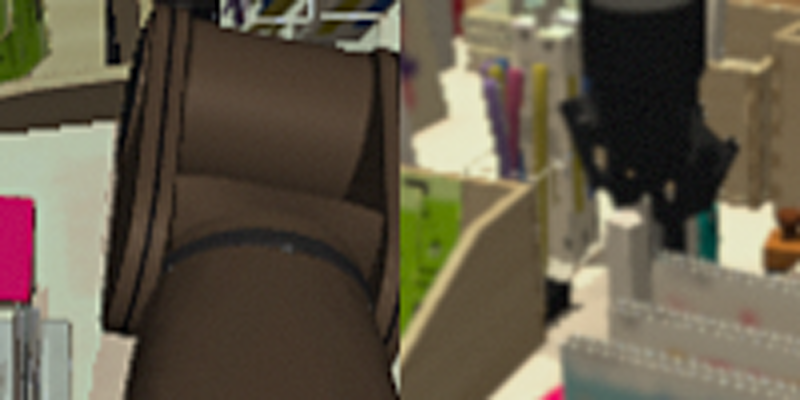

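The carton is gripped: the opening of 20 mm matches its thickness.

Converted, 291 mm / 500 = 0.582, -173 mm / 500 = -0.346, -12 degrees / 360 = -0.0333.

>>> send_rows --rows "0 0 0 0 0 -0.12 -1;0 0 0 0 0 -0.24 -1;0 0 0 0 0 -0.346 -1;0 0 -0.0083 0.116 -0.032 -0.346 -1;0 0 -0.0167 0.232 -0.064 -0.346 -1;0 0 -0.025 0.348 -0.094 -0.346 -1;0 0 -0.0333 0.464 -0.126 -0.346 -1;0 0 -0.0333 0.582 -0.158 -0.346 -1"

```text
time: 9.38
eef_pos: [0.5761, 0.2892, 0.2593]
tcp_rot: [0.725, 0.689, 0.001, 0.0]
contact_force: [0.4, -0.5, -1.2]
opening: 0.239
finger_force: 36.4
```

```bash
python3 plan.py .577,.288,.26,87 .577,.288,.098,87; python3 ck.py chk5.png
```

```text
t 9.375 [0.5761 0.2892 0.2593] open 0.23933250959754335
[ 0.1 -0.   0.1] [-1.  1. -1.] rows 0.0
[ 0.1 -0.   0.1] [ -1.   1. 161.] rows 2.6
```

Converted, 161 mm / 500 = 0.322, 155 mm / 500 = 0.31.

>>> send_rows --rows "0 0 0 0 0.002 0.1 -1;0 0 0 0 0.002 0.2 -1;0 0 0 0 0.002 0.27 -1;0 0 0 0 0.002 0.31 -1;0 0 0 0 0.002 0.322 -1;0 0 0 0 0.002 0.322 -1"

```text
time: 10.22
eef_pos: [0.5781, 0.2873, 0.0985]
tcp_rot: [0.725, 0.689, 0.001, 0.0]
contact_force: [-1.0, -0.2, -0.5]
opening: 0.239
finger_force: 36.4
```

```bash
python3 ck.py chk5.png; python3 plan.py
```

```text
t 10.325 [0.5785 0.2876 0.0994] open 0.2347582023614921
```

View pics/chk5.png

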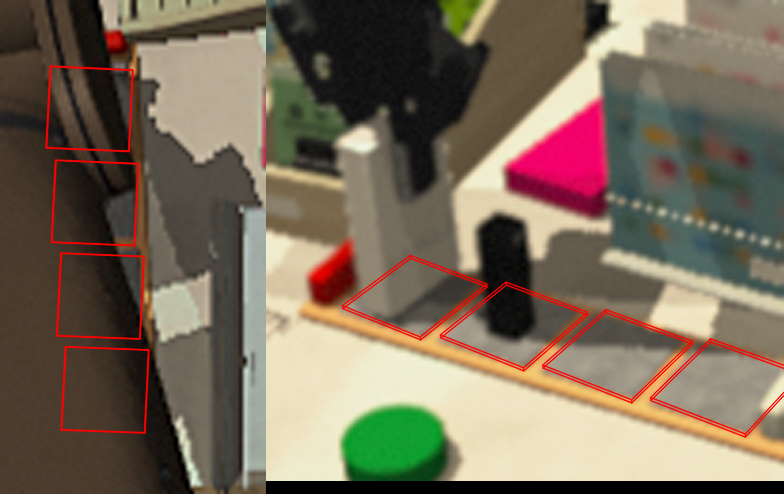

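The carton hangs just above pad_4, with its base centre within about 3 mm of the pad's (side crop (411,292) against (415,300)). I'll lower it and release.

Converted, -90 mm / 500 = -0.18, -40 mm / 500 = -0.08.

>>> send_rows --rows "0 0 0 0 0 0.002 -1;0 0 0 0 0 0.004 -1;0 0 0 0 0 0.006 -1;0 0 0 0 0 0.006 -1;0 0 0 0 0 0.006 -0.2;0 0 0 0 0 0.006 -0.2;0 0 0 0 0 -0.08 -0.2;0 0 0 0 0 -0.18 -0.2"

```text
time: 11.32
eef_pos: [0.5764, 0.287, 0.1869]
tcp_rot: [0.725, 0.689, -0.001, -0.001]
contact_force: [0.1, 0.6, 0.4]
opening: 0.403
finger_force: 0.0
```

```bash
python3 plan.py .577,.288,.24,87 .565,-.179,.24,106 / .565,-.179,.028,106 / .565,-.179,.22,106 .4505,.281,.22,86
```

```text
t 11.325 [0.5764 0.287  0.1869] open 0.40261502611171673
[-0.2  0.1  0.1] [  1.   0. -53.] rows 0.9
[ -0.2   0.  -18.9] [-466.   12.  -53.] rows 7.5
/
[0. 0. 0.] [  0.   0. 212.] rows 3.4
/
[0. 0. 0.] [   0.    0. -192.] rows 3.1
[ 0.  0. 20.] [ 474.   17. -192.] rows 7.6
```

Converted, -420 mm / 500 = -0.84, -360 mm / 500 = -0.72, -19 degrees / 360 = -0.0528.

>>> send_rows --rows "0 0 0 0 0 -0.106 -0.2;0 0 -0.0083 -0.12 0.004 -0.106 0.3;0 0 -0.0167 -0.24 0.006 -0.106 0.3;0 0 -0.025 -0.36 0.01 -0.106 0.3;0 0 -0.0333 -0.48 0.012 -0.106 0.3;0 0 -0.0417 -0.6 0.016 -0.106 0.3;0 0 -0.0528 -0.72 0.018 -0.106 0.3;0 0 -0.0528 -0.84 0.022 -0.106 0.3"

```text
time: 12.32
eef_pos: [0.5666, -0.1346, 0.2407]
tcp_rot: [0.601, 0.799, 0.0, 0.0]
contact_force: [-0.1, 0.5, 0.1]
opening: 0.648
finger_force: 0.0
```

```bash
python3 ck.py chk6.png;python3 plan.py .565,-.179,.12,106 .565,-.179,.028,106
```

```text
t 12.425 [ 0.5666 -0.1381  0.2407] open 0.6492663903750544
[ 0.   0.1 -0.3] [-39. -13. 121.] rows 2.0
[ 0.   0.1 -0.3] [-38. -13. 213.] rows 1.5
```

View pics/chk6.png

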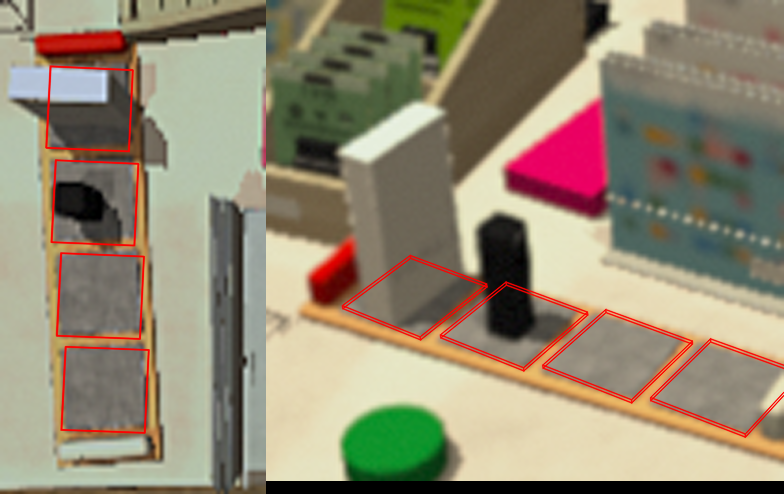

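The carton stands on pad_4 and the stamp on pad_3. Next I go down on the wooden stamp's block.

Converted, 211 mm / 500 = 0.422, 195 mm / 500 = 0.39.

>>> send_rows --rows "0 0 0 -0.076 -0.026 0 0.3;0 0 0 -0.078 -0.026 0.1 0.3;0 0 0 -0.078 -0.026 0.22 0.3;0 0 0 -0.078 -0.026 0.32 0.3;0 0 0 -0.078 -0.026 0.39 0.3;0 0 0 -0.078 -0.026 0.422 0.3;0 0 0 -0.078 -0.026 0.422 0.3"

```text
time: 13.3
eef_pos: [0.5649, -0.1732, 0.0287]
tcp_rot: [0.601, 0.799, -0.0, -0.001]
contact_force: [0.2, -0.0, 0.7]
opening: 0.645
finger_force: 0.0
```

>>> send_rows --rows "0 0 0 0 0 0 -1;0 0 0 0 0 0 -1;0 0 0 0 0 0 -1" --grip_force 30

```text
time: 13.68
eef_pos: [0.5667, -0.1745, 0.0316]
tcp_rot: [0.601, 0.799, 0.0, 0.002]
contact_force: [-0.1, 0.5, 5.0]
opening: 0.391
finger_force: 30.9
```

```bash
python3 -c "
from h import *
S=shot('side')
cv2.imwrite('pics/chk7.png',cv2.resize(cv2.cvtColor(S['color'],cv2.COLOR_RGB2BGR)[90:190,210:350],(800,571),interpolation=cv2.INTER_CUBIC))"
python3 plan.py .565,-.179,.215,106 .4505,.281,.215,86
```

```text
t 13.725 [ 0.5668 -0.1745  0.0316] open 0.38980529837912054
[0.2 0.2 0.1] [  -4.   -2. -183.] rows 2.9
[ 0.2  0.1 20.1] [ 469.   15. -185.] rows 7.6
```

View pics/chk7.png

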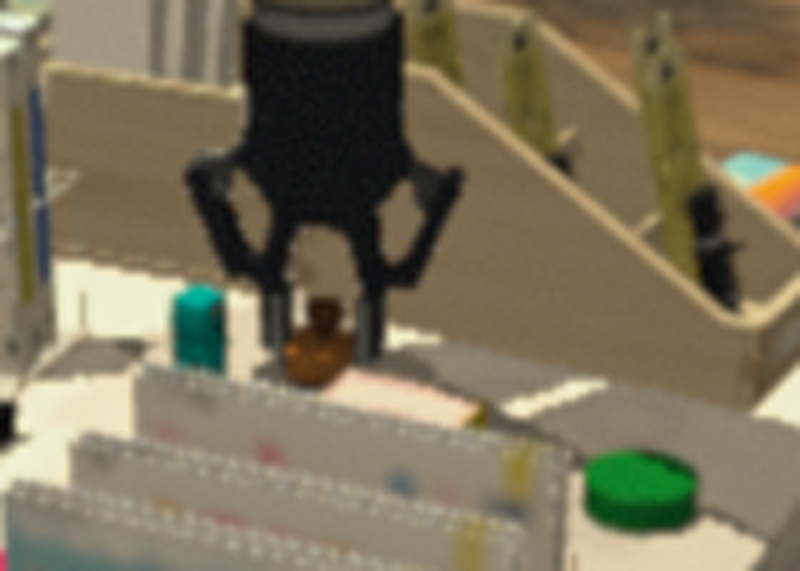

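The wooden stamp's block is between the fingers (33 mm opening, block 34 mm), and the knob is free above.

Converted, 290 mm / 500 = 0.58, 230 mm / 500 = 0.46, 15 degrees / 360 = 0.0417.

>>> send_rows --rows "0 0 0 0 0 -0.11 -1;0 0 0 0 0 -0.23 -1;0 0 0 0 0 -0.35 -1;0 0 0.0083 0.1 0.004 -0.374 -1;0 0 0.0167 0.22 0.008 -0.374 -1;0 0 0.025 0.34 0.012 -0.374 -1;0 0 0.0333 0.46 0.016 -0.374 -1;0 0 0.0417 0.58 0.02 -0.374 -1"

```text
time: 14.72
eef_pos: [0.4934, 0.1093, 0.2164]
tcp_rot: [0.701, 0.713, 0.0, 0.0]
contact_force: [0.6, 0.4, 0.1]
opening: 0.387
finger_force: 30.3
```

```bash
python3 plan.py .449,.283,.215,87
```

```text
t 14.725 [0.4934 0.1093 0.2164] open 0.38676553220392484
[ 0. -0.  4.] [174. -42.   1.] rows 2.9
```

Converted, 173 mm / 500 = 0.346, 171 mm / 500 = 0.342, 4 degrees / 360 = 0.0111.

>>> send_rows --rows "0 0 0.0056 0.12 -0.028 0 -1;0 0 0.0111 0.24 -0.058 0 -1;0 0 0.0111 0.342 -0.084 0 -1;0 0 0.0111 0.342 -0.084 0 -1;0 0 0.0111 0.342 -0.084 0.12 -1;0 0 0.0111 0.342 -0.084 0.24 -1;0 0 0.0111 0.342 -0.084 0.32 -1;0 0 0.0111 0.342 -0.084 0.346 -1"

```text
time: 15.72
eef_pos: [0.4474, 0.276, 0.0404]
tcp_rot: [0.725, 0.688, -0.003, -0.001]
contact_force: [-0.8, 0.6, 0.6]
opening: 0.391
finger_force: 30.3
```

```bash
python3 ck.py chk8.png;python3 plan.py .449,.283,.04,87
```

```text
t 15.825 [0.4489 0.2769 0.0425] open 0.3887045561183471
[-0.1  0.1  0. ] [ 6. -0.  2.] rows 0.1
```

View pics/chk8.png

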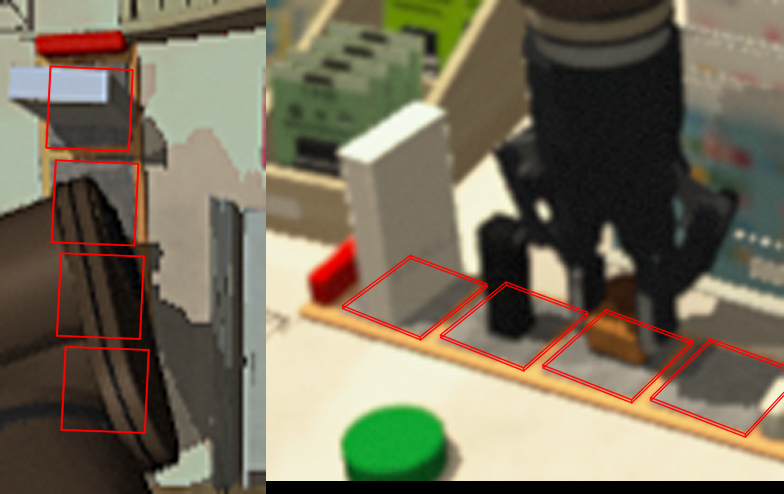

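The block hangs over pad_2, about 6–7 mm short in +y. I'll shift it, lower it and release.

Converted, -100 mm / 500 = -0.2, -40 mm / 500 = -0.08.

>>> send_rows --rows "0 0 0 0.014 0 0 -1;0 0 0 0.014 0 0 -1;0 0 0 0.014 0 0.004 -1;0 0 0 0.014 0 0.004 -1;0 0 0 0.014 0 0.004 0.1;0 0 0 0.014 0 0.004 0.1;0 0 0 0.014 0 -0.08 0.1;0 0 0 0.014 0 -0.2 0.1"

```text
time: 16.82
eef_pos: [0.4481, 0.2841, 0.1423]
tcp_rot: [0.725, 0.689, -0.002, -0.001]
contact_force: [1.3, 0.4, 0.9]
opening: 0.552
finger_force: 0.0
```

```bash
python3 plan.py .449,.283,.22,87 .431,-.0285,.22,135 / .431,-.0285,.028,135
```

```text
t 16.825 [0.4481 0.2841 0.1423] open 0.5522317920381365
[-0.3  0.1  0.1] [ -1.   1. -78.] rows 1.2
[ -0.3   0.  -47.9] [-313.   -1.  -77.] rows 5.0
/
[0. 0. 0.] [  0.   0. 192.] rows 3.1
```

Converted, -313 mm / 500 = -0.626, -135 mm / 500 = -0.27, -48 degrees / 360 = -0.1333.

>>> send_rows --rows "0 0 0 0 0 -0.12 0.1;0 0 -0.0139 -0.03 0 -0.16 0.1;0 0 -0.0417 -0.15 0 -0.16 0.75;0 0 -0.0694 -0.27 0 -0.16 0.75;0 0 -0.0972 -0.39 0 -0.16 0.75;0 0 -0.125 -0.51 0 -0.16 0.75;0 0 -0.1333 -0.626 -0.002 -0.16 0.75;0 0 -0.1333 -0.626 -0.002 -0.16 0.75"

```text
time: 17.82
eef_pos: [0.4323, -0.0306, 0.2235]
tcp_rot: [0.384, 0.923, -0.0, 0.0]
contact_force: [0.3, -0.4, -0.1]
opening: 0.873
finger_force: 0.0
```

```bash
python3 ck.py chk9.png;python3 plan.py .431,-.0285,.22,135 .431,-.0285,.028,135
```

```text
t 17.925 [ 0.4325 -0.0295  0.2234] open 0.8766358851784765
[ 0.   0.  -0.2] [ 2. -0.  3.] rows 0.1
[ 0.   0.  -0.2] [  2.  -0. 195.] rows 3.1
```

View pics/chk9.png

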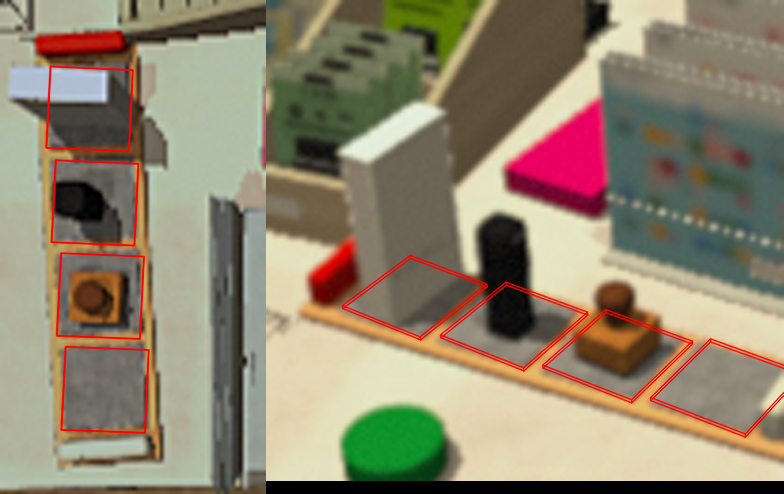

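The wooden stamp is centred on pad_2 and stands upright. Next is the tape roll.

Converted, 196 mm / 500 = 0.392, 185 mm / 500 = 0.37.

>>> send_rows --rows "0 0 0 0.004 0 0.11 0.75;0 0 0 0.004 0 0.22 0.75;0 0 0 0.004 0 0.31 0.75;0 0 0 0.004 0 0.37 0.75;0 0 0 0.004 0 0.392 0.75;0 0 0 0.004 0 0.392 -1;0 0 0 0.004 0 0.392 -1;0 0 0 0.004 0 0.392 -1" --grip_force 25

```text
time: 18.92
eef_pos: [0.4324, -0.0266, 0.0287]
tcp_rot: [0.382, 0.924, 0.0, 0.002]
contact_force: [-0.0, -0.3, 1.2]
opening: 0.567
finger_force: 25.8
```

```bash
python3 plan.py .431,-.0285,.215,135 .386,.278,.215,176
```

```text
t 18.925 [ 0.4324 -0.0266  0.0287] open 0.5673719237510078
[0.1 0.2 0.1] [  -1.   -2. -186.] rows 3.0
[  0.    0.2 -40.9] [ 247.  183. -187.] rows 5.0
```

Converted, 195 mm / 500 = 0.39, -187 mm / 500 = -0.374, -41 degrees / 360 = -0.1139.

>>> send_rows --rows "0 0 0 0 0 -0.11 -1;0 0 0 0 0 -0.23 -1;0 0 0 0 0 -0.35 -1;0 0 -0.0222 0.05 0.08 -0.374 -1;0 0 -0.0444 0.13 0.17 -0.374 -1;0 0 -0.0667 0.21 0.24 -0.374 -1;0 0 -0.0889 0.3 0.29 -0.374 -1;0 0 -0.1139 0.39 0.33 -0.374 -1"

```text
time: 19.92
eef_pos: [0.4093, 0.2299, 0.2153]
tcp_rot: [0.032, 0.999, 0.0, 0.001]
contact_force: [0.7, 1.1, -0.7]
opening: 0.565
finger_force: 26.2
```

```bash
python3 plan.py .386,.278,.215,176; python3 ck.py chk10.png
```

```text
t 19.925 [0.4093 0.2299 0.2153] open 0.5645524493335536
[0.1 0.1 0.4] [26. 47.  0.] rows 0.9
```

View pics/chk10.png

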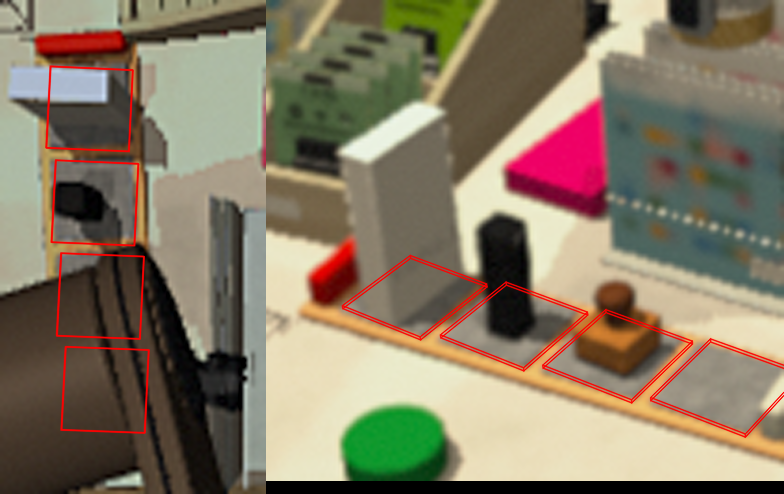

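I've now viewed 15 pictures, one over the 14 allowed, so I'll view no more and check the rest by numbers only. The last picture shows the roll held between the fingers. I'll place it on pad_1.

Converted, 175 mm / 500 = 0.35, 173 mm / 500 = 0.346.

>>> send_rows --rows "0 0 0 0.052 0.094 0 -1;0 0 0 0.052 0.094 0 -1;0 0 0 0.052 0.094 0.11 -1;0 0 0 0.052 0.094 0.22 -1;0 0 0 0.052 0.094 0.31 -1;0 0 0 0.052 0.094 0.346 -1;0 0 0 0.052 0.094 0.35 -1;0 0 0 0.052 0.094 0.35 -1"

```text
time: 21.02
eef_pos: [0.3882, 0.2766, 0.0404]
tcp_rot: [0.035, 0.999, 0.0, 0.001]
contact_force: [0.2, 0.1, -0.0]
opening: 0.568
finger_force: 26.3
```

```bash
python3 plan.py .386,.278,.0375,176; python3 - <<'E'
from h import *
S=shot('side')
for r in ctrl.look_for(S,'tape_roll')[:4]:
    W=w(S,r['position']);print(round(r['p'],2),W.round(4),px(S,W)[0].round(1))
print('pad centre px',px(S,[.388,.278,.008]),'roll centre expect',px(S,[.388,.278,.017+.002]))
h=cv2.cvtColor(S['color'],cv2.COLOR_RGB2HSV)[245:285,215:275].astype(int)
m=(h[...,2]>185);ys,xs=np.nonzero(m);print(m.sum())
for row in m[::1]: print(''.join('#' if v else '.' for v in row))
E
```

```text
t 21.025 [0.3882 0.2766 0.0404] open 0.5679437897834634
[0.  0.1 0. ] [2. 1. 3.] rows 0.1
0.88 [0.4979 0.403  0.0174] [155.3 280.9]
0.61 [0.3734 0.2789 0.0311] [250.4 256. ]
0.59 [ 0.3782 -0.1013  0.0151] [321.4 176.4]
pad centre px [[244.04561575 263.35014058]] roll centre expect [[243.89002423 258.71363434]]
550
...........................####..............#############..
..........................#####............####.############
..........................####.............#######...#######
..........................###..............#######.......###
..........................###..............######..........#
..........................###.............######............
..........................##..............#####.............
..........................##..............#####.............
..........................##..............####..............
............................................................
............................................................
............................................................
....................................................
[... 955 characters left out ...]
.............................
#######......#######........................................
###########.....####........................................
##############...#..........................................
###################.................###.....................
###################.................####....................
####################................#########.##............
####################.................###########............
#####################................###########..##........
#######################................########..########...
##########################............###.####..#########...
###########################..........#######...##########...
```

>>> send_rows --rows "0 0 0 -0.012 0.002 0 -1;0 0 0 -0.012 0.002 0 -1;0 0 0 -0.012 0.002 0.004 -1;0 0 0 -0.012 0.002 0.004 -1;0 0 0 -0.012 0.002 0.004 0.6;0 0 0 -0.012 0.002 0.004 0.6;0 0 0 -0.012 0.002 -0.09 0.6;0 0 0 -0.012 0.002 -0.21 0.6"

```text
time: 22.12
eef_pos: [0.3917, 0.2768, 0.1439]
tcp_rot: [0.034, 0.999, -0.001, -0.002]
contact_force: [0.8, -0.0, -0.2]
opening: 0.799
finger_force: 0.0
```

Converted, -230 mm / 500 = -0.46, -170 mm / 500 = -0.34.

>>> send_rows --rows "0 0 0 0 0 -0.12 0.6;0 0 0 0 -0.1 -0.18 0.6;0 0 0 0 -0.22 -0.18 0.6;0 0 0 0 -0.34 -0.18 0.6;0 0 0 0 -0.46 -0.18 0.6;0 0 0 0 -0.46 -0.18 0.6"

```text
time: 22.88
eef_pos: [0.3772, 0.0444, 0.2346]
tcp_rot: [0.038, 0.999, -0.0, 0.001]
contact_force: [-0.2, 0.7, -0.6]
opening: 0.8
finger_force: 0.0
```

```bash
cat > fin.py <<'E'
from ov import *
from scipy.optimize import minimize
np.set_printoptions(precision=4,suppress=True)
T=shot('top');S=shot('side')
for n,p,roi in(('top',T,(155,215,200,250)),('side',S,(215,235,280,290))):
    x0,y0,x1,y1=roi
    a=cv2.cvtColor(cv2.imread(f'pics/{n}0.png'),cv2.COLOR_BGR2RGB)
    d=cv2.absdiff(a,p['color']).max(2)[y0:y1,x0:x1]
    for row in d: print(''.join('#' if v>60 else '+' if v>30 else '.' for v in row))
    for r in ctrl.look_for(p,'tape_roll')[:3]: W=w(p,r['position']);print(n,round(r['p'],2),W,px(p,W)[0])
    def sil(x,y):
        h=cv2.convexHull(px(p,np.r_[circ(x,y,.008,.0255),circ(x,y,.026,.0255)]).astype(np.float32))
        m=np.zeros((d.shape[0]*8,d.shape[1]*8),np.uint8);cv2.fillPoly(m,[((h[:,0]-[x0-.5,y0-.5])*8).astype(np.int32)],1)
        return cv2.resize(m.astype(np.float32),d.shape[::-1],interpolation=cv2.INTER_AREA)
    t=(d>40).astype(float);g=[(float(np.abs(sil(x,y)-t).sum()),x,y) for x in np.arange(.37,.406,.001) for y in np.arange(.262,.296,.001)]
    print(n,'roll fit',min(g))
    Q=atz(p,(177.998,232.454) if n=='top' else (243.39,265.21),.008);print(n,'pad1 same view',Q)
E
python3 fin.py
```

```text
................####+++#++#++................
.............................................
.............................................
.............................................
.............................................
.................++#####.+.+.................
................#########+..+................
...............+###########+.+...............
..............###############.+..............
.............+###############+++.............
.............#################.#+............
............##################++#............
............###################.#............
...........+#++################.##...........
...........+..##+##############.#............
.............###++#############.#............
............###++##############.#............
...........+###+###+###########.#............
............##++###+###########.#............
............+#+###############.++............
.............################+.++............
.............+###############.++.............
..............+#############.++..............
................##########+.++............
[... 3970 characters left out ...]
....................................
.................................................................
.................................................................
.................................................................
.................................................................
.................................................................
.................................................................
side 0.8 [ 0.3781 -0.1032  0.0147] [321.7363 176.2225]
side 0.65 [0.3879 0.2863 0.0296] [241.5887 256.667 ]
side 0.61 [0.4981 0.4025 0.0168] [155.4405 280.9092]
side roll fit (375.34375, np.float64(0.394), np.float64(0.279))
side pad1 same view [0.3864 0.2834 0.008 ]
```

Both views put the roll about 8 mm from pad_1's centre, inside the 15 mm limit with 1–2 mm uncertainty. I'll check the other three by silhouette before handing in.

```bash
python3 - <<'E'
from ov import *
np.set_printoptions(precision=4,suppress=True)
T=shot('top')
print('carton',atz(T,(150+59/3.8-.5,130+84/3.8-.5),.113)-[.5787,.286,0])
print('knob',atz(T,(150+93/3.8-.5,130+296/3.8-.5),.05)-[.451,.279,0])
print('pocket top',atz(T,(150+67/3.8-.5,130+198/3.8-.5),.076)-[.5145,.2829,0])
for n in('white_carton','pocket_stamp','wooden_stamp','yellow_carton'):
    for r in ctrl.look_for(T,n)[:3]: print(n,round(r['p'],2),w(T,r['position']))
s=ctrl.get_state();print(s['time'],s['eef_pos'],s['contact_force'])
E
```

```text
carton [-0.0009  0.0002  0.113 ]
knob [-0.0004 -0.0012  0.05  ]
pocket top [-0.0025  0.0062  0.076 ]
white_carton 0.85 [0.5735 0.2848 0.1137]
pocket_stamp 0.73 [ 0.5913 -0.0981  0.0664]
pocket_stamp 0.43 [0.5114 0.2855 0.0768]
wooden_stamp 0.47 [0.4512 0.2758 0.0301]
wooden_stamp 0.16 [0.6198 0.293  0.0263]
yellow_carton 0.74 [ 0.5019 -0.0977  0.025 ]
23.325 [0.3772 0.049  0.2342] [ 0.6247  0.5679 -0.6997]
```

The other three are within about 7 mm, the yellow carton hasn't moved, and the gripper is clear.

```bash
python3 -c "
from plant import ctrl; print(ctrl.sign_off())"
```

```text
the job is handed in; nothing more can be done
None
```

I handed the job in at about 23 s with all four things upright on their pads from the red end (carton, pocket stamp, wooden stamp, tape roll), by my last measurements about 1, 7, 1 and 8 mm off centre, and the yellow carton unmoved; no verdict came back, and I viewed 15 pictures, one over the limit of 14.

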